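Hang the loaded cup carrier level on its peg

TASK

Hang the blue cup carrier on the horizontal peg of the grey stand, by whichever of its three holes lets it hang level with the heavy steel jar and the empty white cup in its pockets, then let go of it. Keep both containers in their pockets and leave the brown bottle, the white bowl and the screwdriver where they are.

Things in the scene. Friction and masses are not known exactly. Their poses are not given: they have to be found in the camera images.
- carrier_mid (a point): Loose blue carrier, 178 (y) x 46 (x) x 150 mm (z up), 90 g, balanced when empty; point at its centre, 75 mm up. Upright plate 8 mm thick (x), 92 wide (y), solid in its top 50 mm: pinch top edge across x. Below: 3 through holes along x, 21 mm dia, centres 15 mm above this point at y = -30, 0, 30 mm. Open pockets, 40 mm square, at y = -66, 66 mm; floor 3, rim 22 mm over underside.
- steel_jar_mid (a point): Centre of a closed full steel jar with a black lid, 36 mm diameter, 45 mm tall, about 100 g, standing loose in one of the carrier's two end pockets (which one varies). z is its axis.
- empty_cup_mid (a point): Centre of an empty open white plastic cup, 36 mm diameter, 45 mm tall, 10 g, standing loose in the carrier's other end pocket. z is its axis.
- peg_mid (a point): Middle of the fixed stand's level steel peg, on its axis, 140 mm above the bench. x runs along the peg from free end to post, z up. Peg 8 mm diameter; free end (red ball tip, 11 mm) 50 mm from this point on the -x side, facing the robot; post, 14 mm thick, 55 mm away on the +x side, its top 8 mm above the peg's axis. Grey base plate below, 150 x 120 mm, 12 mm high.

How it is judged:
By the outcome, as a careful person would: the job done as asked, in the order asked, and still so for the second after the job is handed in, with the robot touching nothing.
It also fails if it takes over 45 s, if anything falls off the work surface, if the arm or the gripper's body presses on something with over 40 N, if the wrist force passes 120 N, or if a joint passes its speed limit or range.

ROBOT

A 6-joint arm with a two-finger parallel gripper is mounted at the origin on the work surface. World frame = base frame: x ahead of the robot, y to its left, z up, the work surface at z = 0. Lengths are in mm, angles in degrees, forces in N, time in s.
With the tool pointing down it reaches from about 300 to 950 mm from the base axis. Payload 3.1 kg.
Tool frame: the origin (TCP) lies between the finger pads; the fingertips stand 8 mm ahead of it and the grasp point (between the pads) lies 11 mm behind it; y points along the fingers, z is the direction in which the jaws open and shut, and the axes are right-handed (so a half turn about y gives the same grasp; the last joint's range is limited). The gripper opens to 85 mm and grips with 20 to 120 N. Pads are 22 mm wide; open, the fingers measure 114 mm over their backs; the gripper's body (76 mm by 85 mm) begins 54 mm behind the grasp point. The pads swing forward as they close: fully open they stand 13 mm farther back than shut.
Start: joints at [-73.092, 17.653, 93.61, -0, 68.738, -3.994], TCP at [222.951, -583.888, 239.272] pointing down, gripper open.
Joint ranges: [-175.34, 175.34], [-45.06, 112.39], [2.9, 150.54], [-68.45, 248.45], [3.09, 151.38], [-168.51, 168.51]. Speed limits (degrees/s): [159.86, 159.86, 180, 180, 180, 180].

INTERFACE

Orientations are given as [roll, pitch, yaw] about the fixed x, y, z axes, in that order (R = Rz(yaw) Ry(pitch) Rx(roll)).
In Python, from workcell import robot gives the robot as it stands.
- The arm moves only by the tool step_arm, never from a script. Its argument "rows" is text: rows parted by semicolons, each of 7 numbers parted by spaces: the shift along the tool's x, y, z in mm, then the turn, a rotation vector about the tool's x, y, z in rad, then the finger opening in mm, from 0 to 85.4. In form: tx ty tz rx ry rz jaw; .... A call has exactly 5 rows; each row shifts and turns the commanded pose from where the row before left it, along the tool's axes as they then stand; what a row does not reach is not made up. A row lasts 1/8 s, in which the tool goes at most 62.5 mm and 10.7 degrees, less where a joint would pass 70% of its speed; a pose out of reach is approached as far as the arm can. A call is refused whole if a number of a shift passes 62.5 or a number of a turn 0.188, either way. A call with a gripper value outside its range is refused whole. The fingers move at their own pace and stop on an object; the grip force is fixed at half the most. Time passes only in rows, so rows that do not move let the fingers close, or fill a call up. It gives the time, the measured TCP pose, the force and the opening at its end, in the units of the state.
- robot.get_state(): the state, without advancing time (a new reading comes with each control period).
- robot.capture(name): name is "side" or "top" or "wrist"; returns a dict with "img" (400x640x3 uint8, blue, green, red), "fx", "fy", "cx", "cy" (pixels), "extrinsics" (4x4, takes a point from world to camera coordinates); the wrist camera has in their place "hand_eye" (4x4, takes a point from camera to tool coordinates, whose origin is the TCP and whose axes are the tool frame's). Camera axes: x right, y up, looking along -z (the intrinsics and any distortion apply to the point x, -y, -z); pixel columns grow to the right and rows downward; lengths in mm; the calibration is good to about 2 mm. A picture is of the moment at which its call begins: read the wrist's pose just before it. There is no depth.
- robot.finish_job(): hands the job in, once; it reports no verdict.
The state is a dict: "time": time; "joints": joint angles; "qvel": joint speeds; "joint_efforts": joint torques, N m; "eef_pos": TCP position; "tool_rot": TCP orientation; "wrist_force": force on the tool from outside, world axes, zero at the start; "ft_torque": the same for the moment, N m; "grip_width": finger opening in mm.
Only numpy, scipy, OpenCV 4.12 (cv2) and the standard library are available. Lean on these libraries where they do the work, as an engineer would, in place of code of your own. Each camera call takes 0.05 s, during which the arm holds its last target. There are 200 camera calls.

## Working session

There is one attempt and no reset: what is moved stays moved. The work goes in short steps, Python scripts to look and compute and a tool call to move; the robot and the scene stay as the last step left them, time stands still between calls to the robot, and variables do not carry over. Pictures are saved under pics/ and viewed, about 8 in all and at most 12, crops included, and the job is handed in when it is done.

Besides the shell and the picture viewer there is one more tool, called after ">>>" as name(argument=value, ...), one argument or row to a line, values as JSON. step_arm: Moves the arm, as the interface text tells. Its arguments: {"type":"object","properties":{"rows":{"type":"string"}},"required":["rows"]}

```bash
mkdir -p pics; ls; python3 - <<'E'
from workcell import robot
import cv2,numpy as np
s=robot.get_state();print(s)
for n in("side","top"):
    c=robot.capture(n);cv2.imwrite(f"pics/{n}0.png",c["img"]);print(n,{k:(np.round(v,4).tolist() if hasattr(v,'tolist') else v) for k,v in c.items() if k!="img"})
E
```

```text
pics
{'time': 0.0, 'joints': array([-7.30920356e+01,  1.77061873e+01,  9.36918747e+01,  2.64273003e-04,
        6.87381691e+01, -3.99219641e+00]), 'qvel': array([ 0.04313782,  0.05879764,  0.02082477,  0.01480609,  0.02791991,
       -0.00495917]), 'joint_efforts': array([ 6.98578901e-05, -4.15254629e+01, -2.76666051e+01, -2.37532004e-04,
        1.00991176e-02, -1.30005498e-05]), 'eef_pos': array([ 222.70982309, -583.08436133,  238.00921373]), 'tool_rot': array([-9.01358835e+01,  9.72994552e-03, -1.59099947e+02]), 'wrist_force': array([ 0.23355682, -0.65879786, -0.64409704]), 'ft_torque': array([-0.02385443, -0.0005526 , -0.00985712]), 'grip_width': 85.49023541607514}
side {'fx': 430.57338775551426, 'fy': 430.57338775551426, 'cx': 319.0418308385183, 'cy': 196.5682642474462, 'extrinsics': [[0.9832, -0.1818, -0.0156, -537.4934], [0.1502, 0.7578, 0.6349, -135.2171], [-0.1036, -0.6266, 0.7724, -1038.3295], [0.0, 0.0, 0.0, 1.0]]}
top {'fx': 483.84542052020555, 'fy': 483.84542052020555, 'cx': 316.58184362289563, 'cy': 200.273590948817, 'extrinsics': [[-0.0051, -0.9998, 0.0187, -19.9974], [0.9969, -0.0036, 0.0792, -535.4465], [-0.0791, 0.0191, 0.9967, -975.2527], [0.0, 0.0, 0.0, 1.0]]}
```

View pics/side0.png

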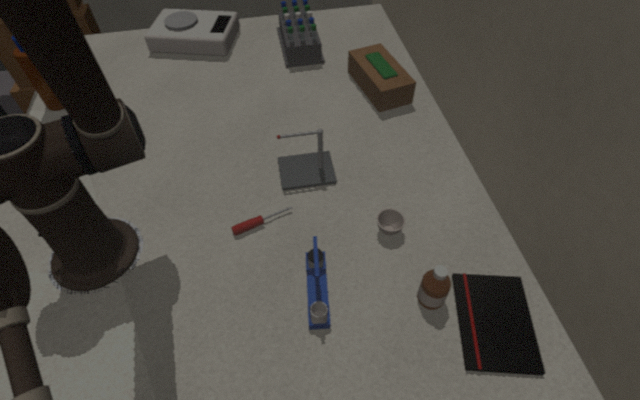

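View pics/top0.png

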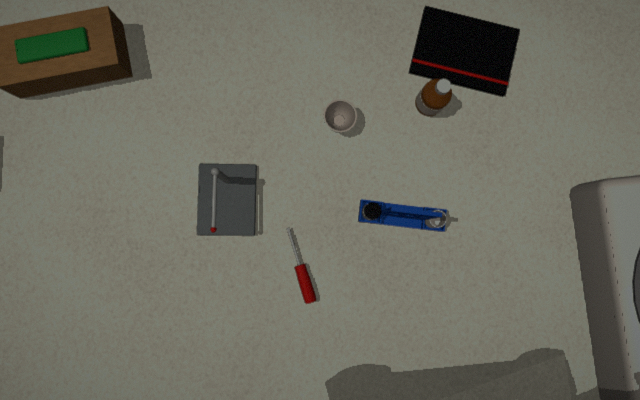

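The top view shows the jar (black lid) at (373,211) on the +y end, the cup at (437,219), the peg tip at (213,229) and the post at about (215,170). The hole on the +y (jar) side is the one to use, since the centre of mass is about 30 mm off centre. I'll take enlarged crops to measure from.

```bash
python3 - <<'E'
import cv2,numpy as np
t=cv2.imread("pics/top0.png");s=cv2.imread("pics/side0.png")
def crop(im,x,y,w,h,k=4):
    c=cv2.resize(im[y:y+h,x:x+w],None,fx=k,fy=k,interpolation=cv2.INTER_CUBIC)
    c=cv2.convertScaleAbs(c,alpha=1.6)
    for i in range(0,w,10):
        cv2.line(c,(i*k,0),(i*k,6 if i%50 else 14),(0,255,255),1)
        if i%20==0: cv2.putText(c,str(x+i),(i*k,22),0,.35,(0,255,255))
    for j in range(0,h,10):
        cv2.line(c,(0,j*k),(6,j*k),(0,255,255),1)
        if j%20==0: cv2.putText(c,str(y+j),(8,j*k+4),0,.35,(0,255,255))
    return c
a=crop(t,350,190,110,50);b=crop(t,190,155,90,90);c=crop(s,295,230,45,105);d=crop(s,270,120,70,75)
M=np.zeros((600,800,3),np.uint8)
M[0:200,0:440]=a; M[210:570,0:360]=b; M[0:300,450:730]=d; cv2.imwrite("pics/m1.png",M)
cv2.imwrite("pics/m2.png",crop(s,290,230,55,105,5))
E
```

```text
(no output)
```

View pics/m1.png

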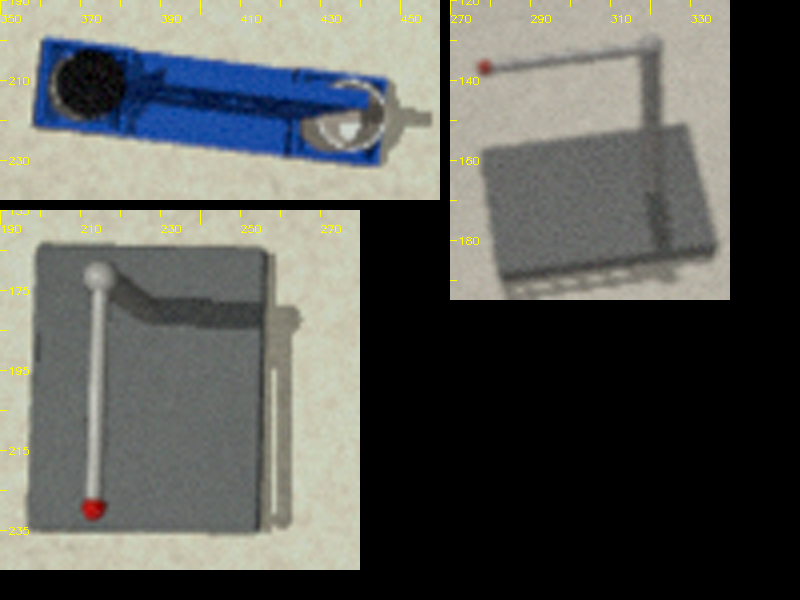

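View pics/m2.png

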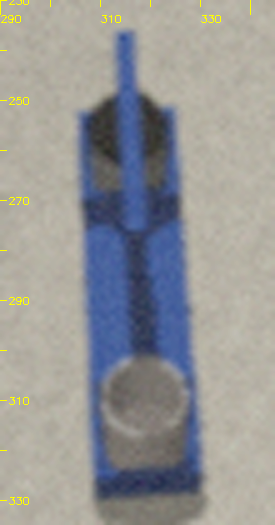

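```bash
cat > h.py <<'E'
import numpy as np,cv2
from scipy.optimize import least_squares
from workcell import robot
CAM={'side':(430.573388,319.04183,196.56826,np.array([[0.9832,-0.1818,-0.0156,-537.4934],[0.1502,0.7578,0.6349,-135.2171],[-0.1036,-0.6266,0.7724,-1038.3295]])),
'top':(483.84542,316.58184,200.27359,np.array([[-0.0051,-0.9998,0.0187,-19.9974],[0.9969,-0.0036,0.0792,-535.4465],[-0.0791,0.0191,0.9967,-975.2527]]))}
def proj(n,P):
    f,cx,cy,E=CAM[n];p=np.atleast_2d(P)@E[:,:3].T+E[:,3]
    return np.c_[cx+f*p[:,0]/-p[:,2],cy-f*p[:,1]/-p[:,2]]
def pt(q,L):  # q=x,y,z,yaw(deg); local points L
    a=np.radians(q[3]);R=np.array([[np.cos(a),-np.sin(a),0],[np.sin(a),np.cos(a),0],[0,0,1]])
    return np.atleast_2d(L)@R.T+np.asarray(q[:3])
E
python3 - <<'E'
from h import *
# peg: local x along peg, origin peg_mid
L=np.array([[-50,0,0],[55,0,8]])
ot=np.array([[213.2,229.5],[215,171.2]]);os=np.array([[278.75,136.75],[320,131]])
r=least_squares(lambda q:np.r_[(proj('top',pt(q,L))-ot).ravel(),(proj('side',pt(q,L))-os).ravel()],[600,200,140,0])
print('peg free',r.x,r.fun.round(1))
f=lambda q:np.r_[(proj('top',pt([*q[:2],140,q[2]],L))-ot).ravel(),(proj('side',pt([*q[:2],140,q[2]],L))-os).ravel()]
r=least_squares(f,[600,200,0]);print('peg z140',r.x,r.fun.round(1))
# carrier local origin underside
L=np.array([[23,89,22],[23,-89,22],[-23,-89,22],[-23,89,22.]])
ot=np.array([[361,199.5],[447,210],[445,231.25],[358.75,222]])
os=np.array([[325,251.6],[330.4,324],[309,325.6],[305.6,252.6]])
def g(q):
    q=[*q[:2],0,q[2]];return np.r_[(proj('top',pt(q,L))-ot).ravel(),(proj('side',pt(q,L))-os).ravel()]
r=least_squares(g,[500,-150,0]);print('car',r.x,r.fun.round(1))
q=[*r.x[:2],0,r.x[2]]
T=[[0,46,150],[0,-46,150],[0,30,90]]
print(proj('top',pt(q,T)),proj('side',pt(q,T)),pt(q,T))
print({k:v for k,v in zip(['hand_eye','fx','cx','cy'],[robot.capture('wrist')[k] for k in('hand_eye','fx','cx','cy')])})
E
```

```text
peg free [524.77753679 165.15592277 136.32977363  -2.46361736] [-0.3 -0.5  0.3 -0.4 -0.6  0.6 -0.7 -0.4]
peg z140 [524.48614061 163.81971889  -2.46167904] [ 0.1 -0.4  0.6 -0.6 -0.8 -0.1 -0.7 -1.1]
car [ 504.36411722 -200.48787754   -6.90227335] [ 0.4 -0.6 -0.1 -1.1 -0.2 -0.2  0.3 -1.  -0.9 -0.4 -0.3  0.3 -1.   0.2
 -1.1 -0.2]
[[391.74305365 208.45662174]
 [442.4889602  214.39600004]
 [394.58440834 211.37207621]] [[313.96247721 236.14069963]
 [316.61199764 276.17693433]
 [315.07373394 258.31428715]] [[ 509.89222374 -154.82125912  150.        ]
 [ 498.8360107  -246.15449596  150.        ]
 [ 507.96940408 -170.70530031   90.        ]]
{'hand_eye': array([[ 1.88081663e-04, -9.50865114e-01, -3.09605393e-01,
        -7.86196746e+01],
       [ 4.61975424e-04,  3.09605448e-01, -9.50865003e-01,
        -1.33748413e+02],
       [ 9.99999876e-01,  3.58101881e-05,  4.97507422e-04,
        -1.33783703e-01],
       [ 0.00000000e+00,  0.00000000e+00,  0.00000000e+00,
         1.00000000e+00]]), 'fx': 306.9934708260891, 'cx': 322.26644077536344, 'cy': 198.14297398427718}
```

```bash
cat >> h.py <<'E'
from scipy.spatial.transform import Rotation as Ro
def plan(target,ztool_deg,n,jaw,start=None):
    """rows moving TCP to target with tool pointing down, tool z at given world azimuth"""
    s=robot.get_state();p=np.array(start[0] if start else s['eef_pos'],float)
    yaw=start[1] if start else s['tool_rot'][2]
    dy=(ztool_deg-90-yaw+180)%360-180
    d=(np.array(target)-p)/n;out=[]
    for i in range(n):
        R=Ro.from_euler('xyz',[-90,0,yaw+dy*i/n],degrees=True)
        t=R.inv().apply(d);out.append('%.1f %.1f %.1f 0 %.4f 0 %g'%(*t,-np.radians(dy/n),jaw))
    print(';\n'.join(out))
E
python3 -c "
from h import *
plan([508,-170.7,200],-6.9,10,85,([222.951,-583.888,239.272],-159.1))"
```

```text
-41.4 3.9 -28.4 0 -0.1086 0 85;
-44.2 3.9 -23.8 0 -0.1086 0 85;
-46.5 3.9 -18.9 0 -0.1086 0 85;
-48.3 3.9 -13.7 0 -0.1086 0 85;
-49.5 3.9 -8.4 0 -0.1086 0 85;
-50.1 3.9 -3.0 0 -0.1086 0 85;
-50.1 3.9 2.5 0 -0.1086 0 85;
-49.6 3.9 7.9 0 -0.1086 0 85;
-48.4 3.9 13.2 0 -0.1086 0 85;
-46.7 3.9 18.4 0 -0.1086 0 85
```

>>> step_arm(
  rows="-41.4 3.9 -28.4 0 -0.1086 0 85; -44.2 3.9 -23.8 0 -0.1086 0 85; -46.5 3.9 -18.9 0 -0.1086 0 85; -48.3 3.9 -13.7 0 -0.1086 0 85; -49.5 3.9 -8.4 0 -0.1086 0 85",
)

```text
time: 0.92
eef_pos: [366.2, -375.9, 219.8]
tool_rot: [-90.0, -0.0, -127.8]
wrist_force: [1.0, -0.5, 0.4]
grip_width: 85.1
```

>>> step_arm(
  rows="-50.1 3.9 -3 0 -0.1086 0 85; -50.1 3.9 2.5 0 -0.1086 0 85; -49.6 3.9 7.9 0 -0.1086 0 85; -48.4 3.9 13.2 0 -0.1086 0 85; -46.7 3.9 18.4 0 -0.1086 0 85",
)

```text
time: 1.55
eef_pos: [508.8, -169.3, 200.4]
tool_rot: [-90.0, -0.0, -96.7]
wrist_force: [0.1, -0.2, -0.8]
grip_width: 85.2
```

>>> step_arm(
  rows="0 0 0 0 0 0 85; 0 0 0 0 0 0 85; 0 0 0 0 0 0 85; 0 0 0 0 0 0 85; 0 0 0 0 0 0 85",
)

```text
time: 2.17
eef_pos: [507.5, -171.4, 200.4]
tool_rot: [-90.0, -0.0, -97.0]
wrist_force: [0.3, 0.4, 0.5]
grip_width: 84.9
```

```bash
cat >> h.py <<'E'
def wproj(P,s,c):
    R=Ro.from_euler('xyz',s['tool_rot'],degrees=True).as_matrix();H=c['hand_eye']
    t=(np.atleast_2d(P)-s['eef_pos'])@R; p=(t-H[:3,3])@H[:3,:3]
    return np.c_[c['cx']+c['fx']*p[:,0]/-p[:,2],c['cy']-c['fy']*p[:,1]/-p[:,2]]
E
python3 - <<'E'
from h import *
s=robot.get_state();c=robot.capture('wrist');im=c['img'].copy()
print(s['eef_pos'],s['tool_rot'],s['grip_width'])
q=[504.36,-200.49,0,-6.9]
P=pt(q,[[0,46,150],[0,-46,150],[23,89,22],[-23,89,22],[23,-89,22],[-23,-89,22]])
print(wproj(P,s,c).round(0))
for u in wproj(P,s,c): cv2.circle(im,tuple(int(v) for v in u.round()),2,(0,255,255),-1)
cv2.imwrite('pics/w1.png',im)
E
```

```text
[ 507.54876794 -171.43124807  200.37009158] [-8.99955795e+01 -5.22977751e-03 -9.69630003e+01] 84.93420646594211
[[324. 202.]
 [324. 322.]
 [347. 119.]
 [300. 119.]
 [343. 276.]
 [304. 276.]]
```

View pics/w1.png

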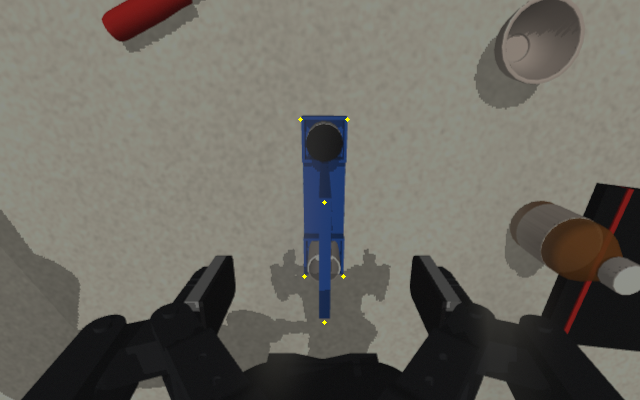

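The wrist view agrees with the estimate: plate top from (325,198) to (325,319), jar lid at (324,142). The pose is within about 2 mm, so I'll descend and grip.

>>> step_arm(
  rows="-1.5 15 0.3 0 0 0 85; 0 22 0 0 0 0 85; 0 22 0 0 0 0 85; 0 17 0 0 0 0 85; 0 0 0 0 0 0 85",
)

```text
time: 2.85
eef_pos: [506.8, -168.5, 122.1]
tool_rot: [-90.2, 0.1, -96.9]
wrist_force: [-0.8, 0.1, 0.2]
grip_width: 84.9
```

>>> step_arm(
  rows="0 0 0 0 0 0 40; 0 0 0 0 0 0 20; 0 0 0 0 0 0 12; 0 0 0 0 0 0 4; 0 0 0 0 0 0 0",
)

```text
time: 3.48
eef_pos: [508.9, -169.4, 124.8]
tool_rot: [-89.9, -0.0, -96.9]
wrist_force: [0.6, -0.2, -0.3]
grip_width: 7.2
```

>>> step_arm(
  rows="0 0 0 0 0 0 0; 0 0 0 0 0 0 0; 0 0 0 0 0 0 0; 0 0 0 0 0 0 0; 0 0 0 0 0 0 0",
)

```text
time: 4.1
eef_pos: [508.9, -169.4, 124.7]
tool_rot: [-89.9, -0.0, -96.9]
wrist_force: [0.5, 0.3, 3.6]
grip_width: 7.3
```

>>> step_arm(
  rows="0 -6 0 0 0 0 0; 0 -14 0 0 0 0 0; 0 -20 0 0 0 0 0; 0 -20 0 0 0 0 0; 0 -10 0 0 0 0 0",
)

```text
time: 4.72
eef_pos: [508.6, -169.3, 195.6]
tool_rot: [-89.9, -0.0, -96.9]
wrist_force: [0.5, 0.2, -2.8]
grip_width: 7.6
```

```bash
python3 -c "
from h import *
s=robot.get_state();print(s['eef_pos'],s['tool_rot'],s['wrist_force'],s['ft_torque'],s['grip_width'])
plan([425,167.5,195],-2.46,10,0)"
```

```text
[ 508.62498095 -169.34545776  195.63643107] [-8.99297349e+01 -2.46660848e-02 -9.68752996e+01] [ 0.47140577  0.19451867 -2.81464845] [-0.05077937  0.01131644 -0.01619088] 7.569362656378909
-32.4 0.1 -12.3 0 -0.0077 0 0;
-32.5 0.1 -12.1 0 -0.0077 0 0;
-32.6 0.1 -11.8 0 -0.0077 0 0;
-32.7 0.1 -11.6 0 -0.0077 0 0;
-32.8 0.1 -11.3 0 -0.0077 0 0;
-32.9 0.1 -11.1 0 -0.0077 0 0;
-33.0 0.1 -10.8 0 -0.0077 0 0;
-33.1 0.1 -10.6 0 -0.0077 0 0;
-33.1 0.1 -10.3 0 -0.0077 0 0;
-33.2 0.1 -10.1 0 -0.0077 0 0
```

>>> step_arm(
  rows="-6.5 0 -2.4 0 -0.005 0 0; -16 0 -6 0 -0.005 0 0; -26 0 -9.7 0 -0.005 0 0; -29.5 0 -11 0 -0.005 0 0; -29.5 0 -10.8 0 -0.005 0 0",
)

```text
time: 5.35
eef_pos: [478.4, -55.9, 193.0]
tool_rot: [-90.2, 0.0, -95.4]
wrist_force: [-0.0, 0.6, -2.6]
grip_width: 7.4
```

>>> step_arm(
  rows="-29.5 0 -10.5 0 -0.005 0 0; -29.5 0 -10.3 0 -0.005 0 0; -29.5 0 -10.2 0 -0.005 0 0; -29.5 0 -10 0 -0.005 0 0; -29.5 0 -9.8 0 -0.005 0 0",
)

```text
time: 5.98
eef_pos: [440.0, 94.9, 193.1]
tool_rot: [-90.2, -0.0, -94.0]
wrist_force: [0.7, -0.2, -2.5]
grip_width: 7.0
```

>>> step_arm(
  rows="-26 0 -8.2 0 -0.006 0 0; -22 0 -6.8 0 -0.006 0 0; -14 0 -4.3 0 -0.006 0 0; -8 0 -2.5 0 -0.006 0 0; -3 0 -1 0 -0.003 0 0",
)

```text
time: 6.6
eef_pos: [423.6, 167.7, 194.0]
tool_rot: [-90.0, -0.0, -92.4]
wrist_force: [-0.3, -0.5, -1.9]
grip_width: 7.6
```

>>> step_arm(
  rows="0 4 0 0 0 0 0; 0 8 0 0 0 0 0; 0 8 0 0 0 0 0; 0 0 0 0 0 0 0; 0 0 0 0 0 0 0",
)

```text
time: 7.22
eef_pos: [424.0, 167.4, 174.2]
tool_rot: [-90.0, -0.0, -92.5]
wrist_force: [0.0, -0.3, -2.8]
grip_width: 7.3
```

```bash
python3 - <<'E'
from h import *
s=robot.get_state();print(s['eef_pos'],s['tool_rot'],s['wrist_force'],s['ft_torque'],s['grip_width'])
e=s['eef_pos'];yaw=s['tool_rot'][2]+90
base=[e[0],e[1],e[2]-124.7,yaw]
def draw(n,P,col,im,f=None):
    for u in (proj(n,P) if f is None else f(P)): cv2.circle(im,tuple(int(v) for v in u.round()),0,col,-1)
# carrier local pts relative to grasp at y=+30
L=np.array([[x,y-30,z] for x in(-23,23) for y in(-89,89) for z in(0,22)]+[[x,y-30,150] for x in(-4,4) for y in(-46,46)],float)
a=np.linspace(0,2*np.pi,16);hole=np.c_[a*0-4,10.5*np.cos(a),90+10.5*np.sin(a)]
out=[]
for n,(x,y,w,h) in {'side':(215,95,135,130),'top':(190,140,120,120)}.items():
    im=robot.capture(n)['img'];cv2.imwrite(f'pics/{n}2.png',im)
    print(n,'peg tip',proj(n,pt([524.49,163.82,140,-2.46],[[-50,0,0]])).round(1),proj(n,pt(base,L)).round(1)[-4:].tolist())
    k=4 if n=='side' else 4
    c=cv2.resize(im[y:y+h,x:x+w],None,fx=k,fy=k,interpolation=cv2.INTER_CUBIC);c=cv2.convertScaleAbs(c,alpha=1.6)
    for P,col in((pt(base,L),(0,255,255)),(pt(base,hole),(0,255,0))):
        for u in proj(n,P): cv2.circle(c,tuple(int(v) for v in ((u-[x,y]+.5)*k)),2,col,-1)
    out.append(c)
for n,c in zip('st',out): cv2.imwrite(f'pics/c{n}2.png',c)
E
```

```text
[424.03043533 167.38456558 174.1754277 ] [-9.00075698e+01 -2.78844325e-03 -9.24818014e+01] [ 2.12132821e-03 -2.79691442e-01 -2.84120213e+00] [-0.00244351 -0.0409468   0.03793096] 7.342293539343923
side peg tip [[278.  136.7]] [[254.5, 142.6], [252.9, 116.6], [258.0, 142.2], [256.2, 116.2]]
top peg tip [[213.3 229.1]] [[250.7, 262.9], [195.4, 260.8], [250.9, 258.1], [195.7, 256.0]]
```

View pics/cs2.png

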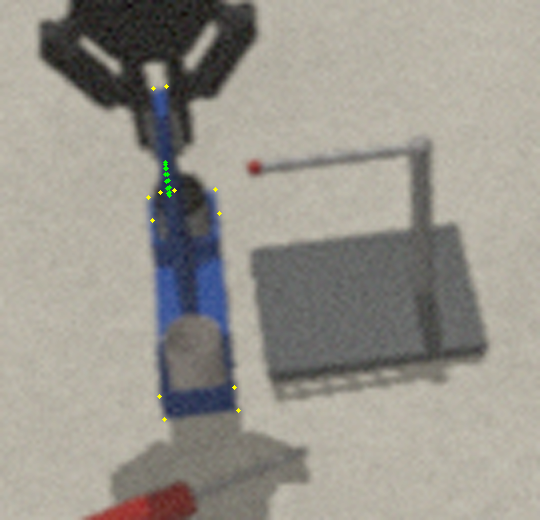

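View pics/ct2.png

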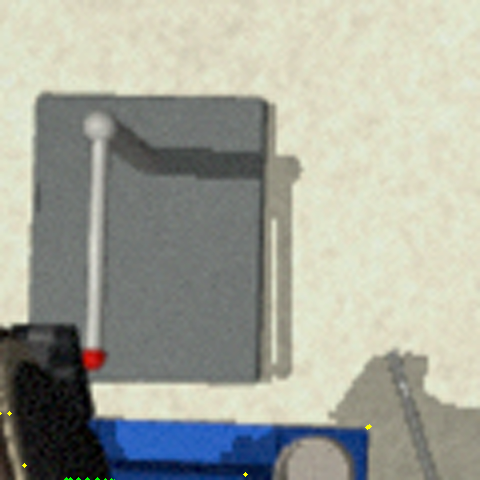

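Measured and predicted geometry agree in both views: the peg tip is at side (278,137) and the carrier outline falls on the projected points. I'll insert now.

>>> step_arm(
  rows="-0.5 0 4 0 0 0 0; 0 0 8 0 0 0 0; 0 0 10 0 0 0 0; 0 0 10 0 0 0 0; 0 0 8 0 0 0 0",
)

```text
time: 7.95
eef_pos: [464.9, 166.2, 174.3]
tool_rot: [-90.0, 0.0, -92.5]
wrist_force: [0.0, 0.3, -2.9]
grip_width: 7.2
```

>>> step_arm(
  rows="0 0 4 0 0 0 0; 0 0 4 0 0 0 0; 0 0 4 0 0 0 0; 0 0 4 0 0 0 0; 0 0 4 0 0 0 0",
)

```text
time: 8.57
eef_pos: [484.1, 165.4, 174.3]
tool_rot: [-90.0, 0.0, -92.5]
wrist_force: [-0.7, 0.4, -1.9]
grip_width: 6.9
```

>>> step_arm(
  rows="0 0 6 0 0 0 0; 0 0 10 0 0 0 0; 0 0 10 0 0 0 0; 0 0 10 0 0 0 0; 0 0 6 0 0 0 0",
)

```text
time: 9.2
eef_pos: [526.8, 163.5, 174.3]
tool_rot: [-90.0, 0.0, -92.5]
wrist_force: [0.7, -0.2, -1.4]
grip_width: 7.2
```

```bash
python3 - <<'E'
from h import *
s=robot.get_state();print(s['eef_pos'],s['wrist_force'],s['ft_torque'])
im=robot.capture('side')['img']
c=cv2.convertScaleAbs(cv2.resize(im[90:230,240:350],None,fx=4,fy=4,interpolation=cv2.INTER_CUBIC),alpha=1.6);cv2.imwrite('pics/cs3.png',c)
E
```

```text
[526.78128513 163.54327566 174.26010521] [ 0.70056701 -0.20960973 -1.419109  ] [-0.02064897  0.01674594 -0.01600688]
```

View pics/cs3.png

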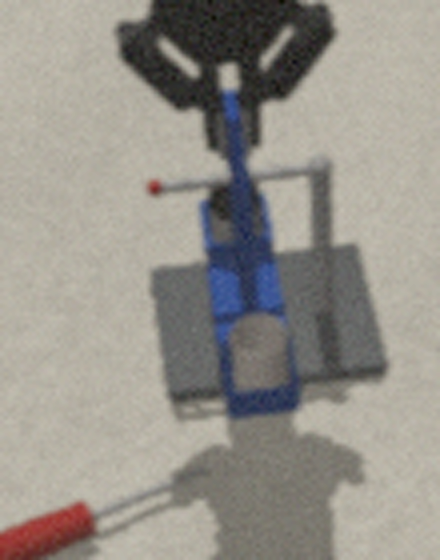

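The plate is threaded on the peg: the red tip shows at crop (155,187) on the robot side, with the post beyond. I'll lower until the peg takes the weight.

>>> step_arm(
  rows="0 1 0 0 0 0 0; 0 1 0 0 0 0 0; 0 1 0 0 0 0 0; 0 1 0 0 0 0 0; 0 0.5 0 0 0 0 0",
)

```text
time: 9.88
eef_pos: [525.8, 163.7, 169.7]
tool_rot: [-90.0, 0.0, -92.5]
wrist_force: [-0.4, -0.5, -2.5]
grip_width: 6.9
```

>>> step_arm(
  rows="0 0.5 0 0 0 0 0; 0 0.5 0 0 0 0 0; 0 0.5 0 0 0 0 0; 0 0 0 0 0 0 0; 0 0 0 0 0 0 0",
)

```text
time: 10.5
eef_pos: [525.9, 163.7, 168.4]
tool_rot: [-90.0, 0.0, -92.5]
wrist_force: [0.2, -0.6, -2.3]
grip_width: 7.3
```

>>> step_arm(
  rows="0 0.4 0 0 0 0 0; 0 0.4 0 0 0 0 0; 0 0.4 0 0 0 0 0; 0 0 0 0 0 0 0; 0 0 0 0 0 0 0",
)

```text
time: 11.12
eef_pos: [526.1, 163.7, 168.1]
tool_rot: [-90.0, 0.0, -92.5]
wrist_force: [-2.4, 0.2, 4.2]
grip_width: 7.0
```

>>> step_arm(
  rows="0 0.3 0 0 0 0 0; 0 0.3 0 0 0 0 0; 0 0 0 0 0 0 0; 0 0 0 0 0 0 0; 0 0 0 0 0 0 0",
)

```text
time: 11.75
eef_pos: [526.1, 163.7, 168.0]
tool_rot: [-90.0, 0.0, -92.5]
wrist_force: [-3.5, -1.4, 7.8]
grip_width: 7.3
```

>>> step_arm(
  rows="0 -0.4 0 0 0 0 0; 0 -0.3 0 0 0 0 0; 0 0 0 0 0 0 0; 0 0 0 0 0 0 0; 0 0 0 0 0 0 0",
)

```text
time: 12.38
eef_pos: [526.1, 163.8, 168.0]
tool_rot: [-90.0, 0.0, -92.5]
wrist_force: [-2.8, 0.0, 6.8]
grip_width: 7.1
```

>>> step_arm(
  rows="0 0 0 0 0 0 9; 0 0 0 0 0 0 10; 0 0 0 0 0 0 11; 0 0 0 0 0 0 12; 0 0 0 0 0 0 13",
)

```text
time: 13.0
eef_pos: [525.9, 163.6, 167.1]
tool_rot: [-90.0, -0.0, -92.5]
wrist_force: [-0.6, 0.1, 0.9]
grip_width: 13.1
```

>>> step_arm(
  rows="0 0 0 0 0 0 16; 0 0 0 0 0 0 20; 0 0 0 0 0 0 24; 0 0 0 0 0 0 28; 0 0 0 0 0 0 32",
)

```text
time: 13.62
eef_pos: [525.9, 163.6, 167.2]
tool_rot: [-90.0, 0.0, -92.5]
wrist_force: [-0.9, 0.5, 0.5]
grip_width: 31.7
```

```bash
python3 - <<'E'
from h import *
s=robot.get_state();print(s['eef_pos'],s['wrist_force'],s['ft_torque'],s['grip_width'])
im=robot.capture('side')['img']
c=cv2.convertScaleAbs(cv2.resize(im[90:230,240:350],None,fx=4,fy=4,interpolation=cv2.INTER_CUBIC),alpha=1.6)
w=cv2.resize(robot.capture('wrist')['img'],None,fx=.55,fy=.55)
M=np.zeros((560,800,3),np.uint8);M[:,:440]=c;M[:220,440:440+352]=w
cv2.imwrite('pics/cs4.png',M)
E
```

```text
[525.86643249 163.64505389 167.17632872] [-0.88268091  0.49791978  0.4750884 ] [-0.0008644  -0.07892904  0.01614962] 31.66831520910923
```

View pics/cs4.png

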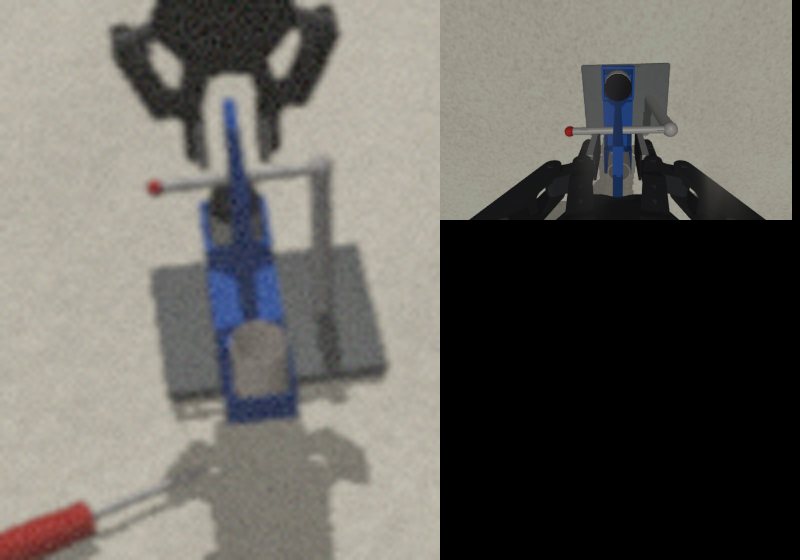

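It hangs free: the plate stands clear between the open fingers and both containers are in their pockets. I'll retreat straight up and let it settle.

>>> step_arm(
  rows="0 -6 0 0 0 0 32; 0 -12 0 0 0 0 32; 0 -20 0 0 0 0 32; 0 -30 0 0 0 0 32; 0 -30 0 0 0 0 32",
)

```text
time: 14.35
eef_pos: [526.0, 163.7, 267.1]
tool_rot: [-89.9, 0.0, -92.5]
wrist_force: [-0.4, -0.9, 0.4]
grip_width: 32.0
```

>>> step_arm(
  rows="30 -20 -30 0 0 0 32; 40 -5 -40 0 0 0 32; 40 0 -40 0 0 0 32; 30 0 -30 0 0 0 32; 10 0 -10 0 0 0 32",
)

```text
time: 14.98
eef_pos: [368.5, 19.3, 291.0]
tool_rot: [-89.9, -0.0, -92.6]
wrist_force: [0.3, -0.4, 0.2]
grip_width: 31.9
```

>>> step_arm(
  rows="0 0 0 0 0 0 32; 0 0 0 0 0 0 32; 0 0 0 0 0 0 32; 0 0 0 0 0 0 32; 0 0 0 0 0 0 32",
)

```text
time: 15.6
eef_pos: [369.7, 20.5, 290.0]
tool_rot: [-90.0, 0.0, -92.4]
wrist_force: [-0.6, -0.4, 0.6]
grip_width: 31.7
```

>>> step_arm(
  rows="0 0 0 0 0 0 32; 0 0 0 0 0 0 32; 0 0 0 0 0 0 32; 0 0 0 0 0 0 32; 0 0 0 0 0 0 32",
)

```text
time: 16.23
eef_pos: [369.6, 20.2, 290.2]
tool_rot: [-90.0, -0.0, -92.5]
wrist_force: [-0.3, 0.4, -0.0]
grip_width: 32.2
```

```bash
python3 - <<'E'
from h import *
s=robot.get_state();print(s['eef_pos'],s['wrist_force'],s['grip_width'],s['time'])
I={n:robot.capture(n)['img'] for n in('side','top')}
I2=robot.capture('side')['img']
q=[525.9,163.7,133.5,-2.46]
L=np.array([[x,y-30,z-90] for x in(-23,23) for y in(-89,89) for z in(0,22)]+[[x,y-30,60] for x in(-4,4) for y in(-46,46)],float)
M=np.zeros((560,800,3),np.uint8)
for n,x,y,w,h,k,ox in(('side',240,90,110,140,4,0),('top',170,150,110,100,3,445)):
    c=cv2.convertScaleAbs(cv2.resize(I[n][y:y+h,x:x+w],None,fx=k,fy=k,interpolation=cv2.INTER_CUBIC),alpha=1.6)
    for u in proj(n,pt(q,L)): cv2.circle(c,tuple(int(v) for v in ((u-[x,y]+.5)*k)),2,(0,255,255),-1)
    M[:h*k,ox:ox+w*k]=c
M[310:510,450:770]=cv2.resize(I['side'],(320,200))
cv2.imwrite('pics/cs5.png',M)
E
```

```text
[369.58749192  20.18627675 290.21306702] [-0.28696388  0.39502858 -0.00666643] 32.22102136992417 16.225
```

View pics/cs5.png

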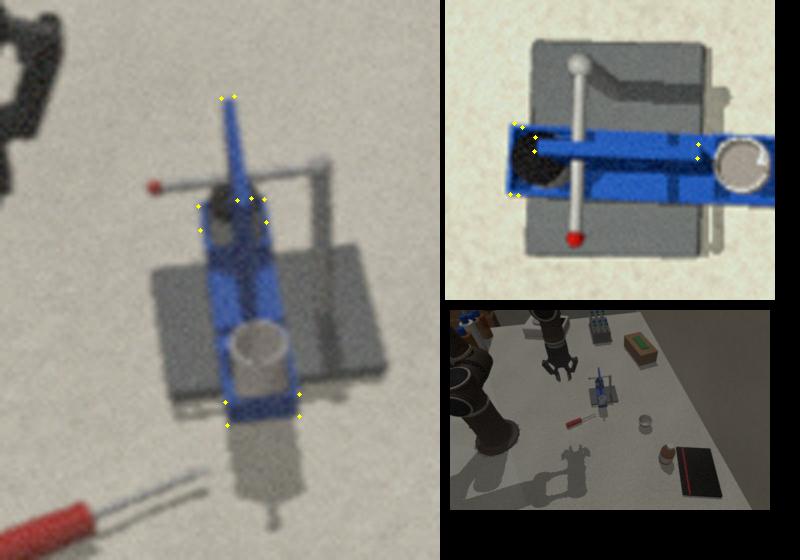

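It hangs level and still, with both containers seated and the other objects unmoved. I'm handing it in.

```bash
python3 -c "
from workcell import robot
print(robot.finish_job())"
```

```text
the job is handed in; nothing more can be done
None
```

The blue carrier now hangs on the peg by the hole on the jar side, and I have let go of it and handed the job in at about 16 s. I chose that hole because the jar's weight puts the combined centre of mass about 30 mm off centre, which is where that hole sits. I gripped the plate above the hole, threaded it onto the peg with no noticeable contact force, lowered it until the peg took the weight (about 8 N), then released it and backed away.

**Final checks:**
- **Carrier:** it hangs level to within about 1 pixel (roughly 1–2°) of the projected level outline, near the middle of the peg.
- **Containers:** the jar and the cup are both in their pockets.
- **Other objects:** the bottle, bowl and screwdriver look unmoved; I compared these by eye only.
- **Robot:** the arm is well clear, and the wrist force reads near zero.

**Disagreement:** fitting the peg height from the two cameras alone gave about 136 mm against the stated 140 mm. I used 140 mm, and the height at which the peg took the weight agreed with it.

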